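# Tip the masonry drill out of its tube and lay it in the rest

## Task

The big masonry drill has slid down inside its clear square storage tube, out of reach of the fingers. Tip the tube mouth-down so that the drill slides part of the way out (not all the way), then let go of the tube, take the drill by its bare shank and draw it out. Lay the drill in the grooves of the blue drill rest, centred over the two supports, leave the empty tube lying flat on the bench and do not disturb the other things.

Things in the scene. Friction and masses are not known exactly. Their poses are not given: they have to be found in the camera images.
- drill_tube: loose square tube of clear plastic, 190 mm long, 38 x 38 mm outside, walls 6 mm thick all round (bore 26 x 26 mm), one end closed with a blue cap 12 mm thick, the other end (yellow band) open; about 0.16 kg. It starts lying flat on the bench. Origin: centre of its underside, 95 mm from either end; x along the tube towards the open mouth, z up when it lies flat. The inner walls are smooth: the drill starts to slide at about 14 to 20 degrees of tilt.
- tube_mouth (a point): centre of the tube's open mouth, 95 mm from the tube's origin along x and 19 mm above its underside; axes as the tube's
- masonry_drill: loose steel drill, round, 18 mm in diameter, 150 mm long, about 0.16 kg; the half with the shank (smooth, bright, a red ring 30 mm past the middle) points to the tube's mouth, the fluted half to the closed end. It starts wholly inside the tube, lying on its floor (axis 15 mm above the bench), the shank end 5 to 25 mm inside the mouth. Origin: the middle of the drill on its axis; x along the axis towards the shank end.
- shank_end (a point): middle of the drill's flat shank end, on the axis, 75 mm from the drill's origin along x
- drill_rest: drill rest fixed on the bench: wooden board 60 x 84 x 12 mm with two blue 90-degree vee supports, 14 mm thick, 20 mm either side of its middle, their tops 49 mm above the bench and the vee open 57 mm wide at the top. Origin: centre of its underside; x along the groove, z up.
- rest_seat (a point): middle of the groove: where the middle of a drill lying in it comes, 36.4 mm above the bench; x along the groove. The drill may lie either way round; it is 150 mm long, so each end stands out 48 mm past the supports.
- nails: bystander: open grey metal tin of nails, 76 mm wide, 51 mm high, at the back; origin under its centre
- tape_measure: bystander: yellow tape measure, 64 x 95 x 33 mm, back right; origin under its centre
- red_pliers: bystander: pliers with red handles lying flat, 59 x 174 x 14 mm, back left of the tube; origin under the centre
- small_spanner: bystander: small steel spanner lying flat, 26 x 172 x 5 mm, at the front; origin under its centre
- wood_offcut: bystander: pine offcut, 45 x 90 x 45 mm, on the left; origin under its centre
Not all that is in view belongs to the job. There is more than one size of the drill_rest; the one meant has the size given above.

How it is judged (in metres and radians):
On the way, in this order (a step that is already met when the one before it is completed fails the run):
1. the shank end stands 25 to 120 mm out of the tube's mouth, the rest of the drill still in the tube (x of shank_end in the frame of tube_mouth between 0.025 and 0.12 m and angle between the x axis of masonry_drill and the x axis of drill_tube, either way round below 0.2 rad), for 0.2 s.
2. the fingers hold the drill, and no longer the tube, while its other end is still in the tube (contact force between the fingers and masonry_drill above 2 N and contact force between the fingers and drill_tube below 1 N and x of shank_end in the frame of tube_mouth below 0.145 m and distance between masonry_drill and drill_tube below 0.17 m), for 0.2 s.
At the end, for the whole second after the job is handed in: The drill lies at rest in both vee supports (axis within 6 mm of the seat across and in height, within 0.12 rad of the groove), its middle within 20 mm of the middle of the rest; the tube lies flat (within about 7 degrees) on the bench, at rest (x of masonry_drill in the frame of rest_seat between -0.02 and 0.02 m and y of masonry_drill in the frame of rest_seat between -0.006 and 0.006 m and z of masonry_drill in the frame of rest_seat between -0.006 and 0.006 m and angle between the x axis of masonry_drill and the x axis of drill_rest, either way round below 0.12 rad and linear speed of each of masonry_drill, drill_tube below 0.03 m/s and height (world z) of tube_mouth below 0.03 m and angle between drill_tube's own x axis and vertical between 1.45 and 1.69 rad); the robot touches nothing.
It fails at once if a bystander (nail tin, tape measure, pliers, spanner, offcut) was moved by more than 30 mm (distance of any of nails, tape_measure, red_pliers, small_spanner, wood_offcut from where it was at the start of the episode above 0.03 m).
It also fails if it takes over 61 s, if anything falls off the work surface, if the arm or the gripper's body presses on something with over 40 N, if the wrist force passes 120 N, or if a joint passes its speed limit or range.

## Robot

A 6-joint arm with a two-finger parallel gripper is mounted at the origin on a cart in front of the work surface, level with it; the furniture and walls round the work are solid. World frame = base frame: x ahead of the robot, y to its left, z up, the work surface at z = 0. Lengths are in mm, angles in rad, forces in N, time in s.
With the tool pointing down it reaches from about 325 to 775 mm from the base axis. Payload 9.3 kg.
Tool frame: the origin (TCP) lies at the very end of the fingers, on their centre line; the grasp point (between the pads) lies 19 mm behind it (r.hold_point_z is the distance from the TCP to the grasp point, in mm); z points along the fingers, y is the line along which they close (so a half turn about z gives the same grasp; the last joint's range is limited). The gripper opens to 85 mm and grips with 20 to 120 N. Pads are 22 mm wide; open, the fingers measure 114 mm over their backs; the gripper's body (76 mm by 85 mm) begins 54 mm behind the grasp point. The pads swing forward as they close: fully open they stand 13 mm farther back than shut.
Start: joints at [1.11, 0.259, 0.021, 1.334, 0, 1.418], TCP at [166.631, 524.148, 231.279] pointing down, gripper open.
Joint ranges: [-3.04, 3.04], [-0.91, 1.82], [-1.04, 1.36], [-1.92, 1.95], [-1.52, 1.45], [-3.14, 3.14]. Speed limits (rad/s): [2.22, 2.22, 2.79, 3.14, 3.14, 3.14].

## Interface

Orientations are given as a unit quaternion [w, x, y, z].
In Python, from cell import r gives the robot as it stands. The module is installed in compiled form; this text tells all that it offers.
- The arm moves only by the tool step_arm, never from a script. Its argument "deltas" is a list of rows, each a list of 3 entries, a list of its own where there are three numbers: the shift along the tool's x, y, z in m, then the turn, a rotation vector about the tool's x, y, z in rad, then the gripper command: -1 is shut, 1 is fully open, values between are in proportion. A call has 1 to 10 rows; each row is the pose to reach, as a shift and turn from the pose commanded when the call began, along the tool's axes at that moment; what a row does not reach only later rows make up. A row lasts 1/8 s, in which the tool goes at most 62.5 mm and 10.7 degrees, less where a joint would pass 70% of its speed; a pose out of reach is approached as far as the arm can. A call with a gripper value outside its range is refused whole. The fingers move at their own pace and stop on an object; "grip_force" is the grip in N (left out, the last holds). Time passes only in rows, so rows that repeat a pose let the fingers close. It gives the time, the measured TCP pose, the force, the opening and the grip force at its end, in the units of the state.
- r.sense(): the state, without advancing time (a new reading comes with each control period).
- r.snapshot(name): name is "scene" or "top" or "wrist"; returns a dict with "image" (400x640x3 uint8, red, green, blue), "z_map" (400x640 float32, mm along the optical axis (not along the pixel's ray), 0 where there is no reading), "intrinsics" (3x3 intrinsics, pixels), "camera_from_world" (4x4, takes a point from world to camera coordinates). Camera axes: x right, y up, looking along -z (the intrinsics and any distortion apply to the point x, -y, -z); pixel columns grow to the right and rows downward; lengths in mm; the calibration is good to about 2 mm. A picture is of the moment at which its call begins.
- r.sign_off(): hands the job in; it is judged then, once.
The state is a dict: "clock": time; "joint_positions": joint angles; "qd": joint speeds; "joint_efforts": joint torques, N m; "position": TCP position; "ee_rot": TCP orientation; "wrist_force": force on the tool from outside, world axes, zero at the start; "wrist_torque": the same for the moment, N m; "opening": finger opening in mm; "grasp_force": force on a finger pad.
Only numpy, scipy, OpenCV 4.12 (cv2) and the standard library are available. Lean on these libraries where they do the work, as an engineer would, in place of code of your own. Each camera call takes 0.05 s, during which the arm holds its last target. There are 200 camera calls.

## Working session

There is one attempt and no reset: what is moved stays moved. The work goes in short steps, Python scripts to look and compute and a tool call to move; the robot and the scene stay as the last step left them, time stands still between calls to the robot, and variables do not carry over. Pictures are saved under pics/ and viewed, at most 10 in all, crops included, and the job is handed in when it is done.

Besides the shell and the picture viewer there is one more tool, called after "Request:" as name([rows], argument=value, ...), one row to a line, values as JSON. step_arm: Moves the arm, as the interface text tells. Its arguments: {"type":"object","properties":{"deltas":{"type":"array"},"grip_force":{"type":"number"}},"required":["deltas"]}

```bash
mkdir -p pics; cat > h.py <<'E'
import numpy as np, cv2
from cell import r
from scipy.spatial.transform import Rotation as R
def snap(n,f=None):
    s=r.snapshot(n); np.savez(''+(f or n)+'.npz',**s)
    if f: cv2.imwrite(f'pics/{f}.png',s['image'][:,:,::-1])
    return s
def load(f): return dict(np.load(''+f+'.npz'))
def w(s,u,v,z=None):
    "pixel->world; by depth or on plane z"
    K=s['intrinsics'];T=np.linalg.inv(s['camera_from_world'])
    d=np.array([(u-K[0,2])/K[0,0],-(v-K[1,2])/K[1,1],-1.])
    if z is None: t=s['z_map'][int(v),int(u)]
    else: t=(z-T[2,3])/(T[:3,:3]@d)[2]
    return T[:3,:3]@(d*t)+T[:3,3]
E
python3 - <<'E'
from h import *
for n in ['scene','top']:
    s=snap(n,n+'1'); print(n,s['intrinsics'].round(1).tolist(),np.linalg.inv(s['camera_from_world']).round(2).tolist())
print(r.sense(),r.hold_point_z)
E
```

```text
scene [[492.6, 0.0, 319.8], [0.0, 492.6, 197.9], [0.0, 0.0, 1.0]] [[0.55, 0.35, -0.76, -779.0], [-0.84, 0.23, -0.5, -643.19], [0.0, 0.91, 0.42, 772.1], [0.0, 0.0, 0.0, 1.0]]
top [[425.5, 0.0, 319.3], [0.0, 425.5, 196.8], [0.0, 0.0, 1.0]] [[0.13, 0.97, -0.2, 349.13], [-0.99, 0.13, -0.02, 218.63], [0.0, 0.2, 0.98, 1176.09], [0.0, 0.0, 0.0, 1.0]]
{'clock': 0.1, 'joint_positions': array([ 1.11037371e+00,  2.59129227e-01,  2.08424665e-02,  1.33368693e+00,
       -1.65005290e-05,  1.41820480e+00]), 'qd': array([ 0.00013977, -0.00185395,  0.00236925, -0.00023874, -0.00182486,
        0.0002665 ]), 'joint_efforts': array([ 3.57665172e-03, -5.56694520e+01,  3.45068944e+01,  1.16132194e-02,
       -1.77892593e-04, -2.79538807e-05]), 'position': array([166.540194  , 523.92216161, 230.73213383]), 'ee_rot': array([-1.69757755e-04,  1.53308522e-01,  9.88178198e-01, -5.63735696e-04]), 'wrist_force': array([-0.79805684, -0.48881491,  0.20688447]), 'wrist_torque': array([0.0165115 , 0.00345886, 0.02728408]), 'grasp_force': 0.0, 'opening': 85.1176039391389} 18.700000000000003
```

View pics/top1.png

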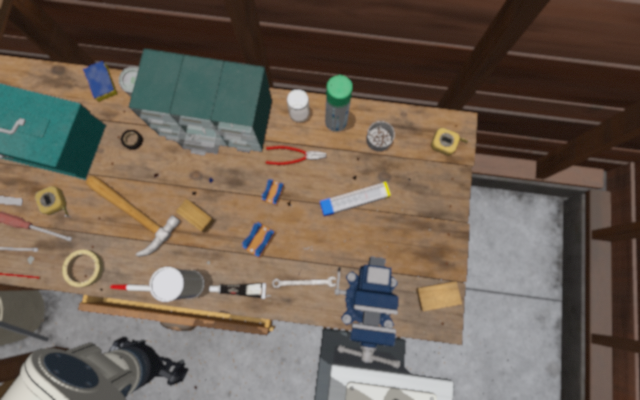

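View pics/scene1.png

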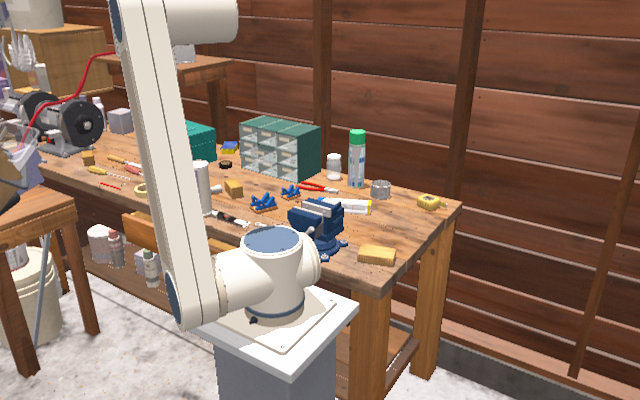

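The top view shows the tube from its blue cap at (323,207) to its yellow mouth at (389,189). There are two rests, at (258,239) and (272,192), and a vise at (370,300). Next I'll compute rough positions.

```bash
python3 - <<'E'
from h import *
s=load('top1')
for n,u,v,z in [('cap',325,207,19),('mouth',388,190,19),('restbig',258,239,30),('restsmall',272,192,25),('plierL',268,158,5),('plierR',325,156,5),('tin',380,136,51),('spannerL',275,283,3),('spannerR',335,281,3),('cyl',339,85,150),('vise top',375,275,80),('visejaw',378,262,80),('offcut(r)',440,296,40),('offcut2',197,216,40),('tape',446,140,30)]:
    print(n,w(s,u,v,z).round(0)[:2],w(s,u,v).round(0))
c=s['image'][140:320,210:450,::-1]; cv2.imwrite('pics/crop1.png',cv2.resize(c,None,fx=3.3,fy=3.3,interpolation=cv2.INTER_CUBIC))
E
```

```text
cap [558. 228.] [ 349.  219. 1176.]
mouth [629.  60.] [623.  63.  41.]
restbig [446. 396.] [448. 399.  13.]
restsmall [580. 379.] [584. 381.   8.]
plierL [681. 408.] [683. 409.  -2.]
plierR [708. 247.] [707. 247.   9.]
tin [771. 102.] [779. 100.  30.]
spannerL [337. 336.] [337. 336.   1.]
spannerR [363. 176.] [363. 176.   2.]
cyl [859. 232.] [822. 231. 225.]
vise top [390.  80.] [388.  87. 135.]
visejaw [423.  76.] [422.  78.  99.]
offcut(r) [360. -98.] [ 360. -101.   28.]
offcut2 [485. 568.] [484. 565.  49.]
tape [791. -87.] [790. -86.  33.]
```

View pics/crop1.png

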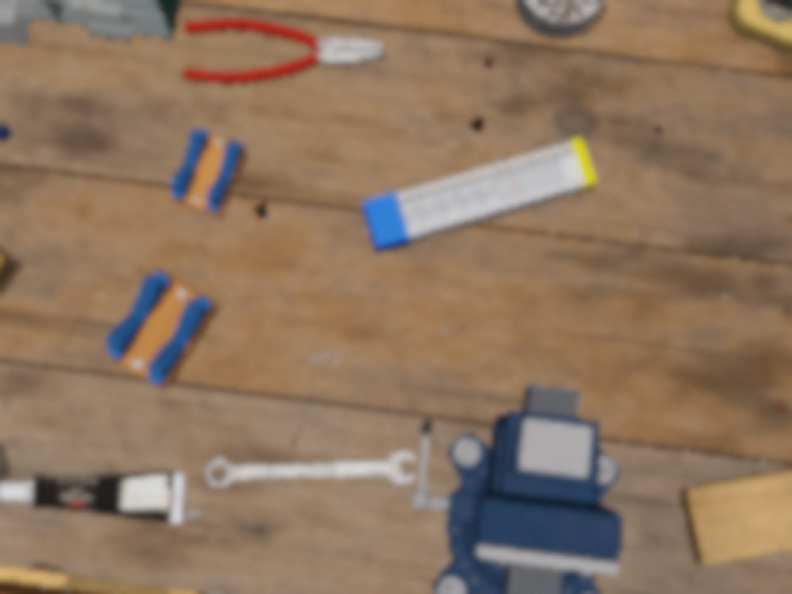

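```bash
cat >> h.py <<'E'
def cur():
    s=r.sense(); q=s['ee_rot']; return s['position'],R.from_quat([q[1],q[2],q[3],q[0]])
def down(yaw):
    "tool pointing down, tool y axis at world angle yaw (deg)"
    a=np.radians(yaw); y=np.array([np.cos(a),np.sin(a),0]); z=np.array([0,0,-1.]); return R.from_matrix(np.c_[np.cross(y,z),y,z])
def go(p,Rt):
    p0,R0=cur(); d=R0.inv().apply(np.array(p)-p0)/1000; rv=(R0.inv()*Rt).as_rotvec()
    print('delta',d.round(4).tolist(),rv.round(4).tolist())
E
python3 -c "
from h import *
go([560,190,290],down(23))"
```

```text
delta [-0.4761, -0.1991, -0.0591] [-0.0012, 0.0003, 0.8615]
```

Request:
step_arm([
  [[-0.476,-0.199,-0.059],[0,0,0.862],1],
  [[-0.476,-0.199,-0.059],[0,0,0.862],1],
  [[-0.476,-0.199,-0.059],[0,0,0.862],1],
  [[-0.476,-0.199,-0.059],[0,0,0.862],1],
  [[-0.476,-0.199,-0.059],[0,0,0.862],1],
  [[-0.476,-0.199,-0.059],[0,0,0.862],1],
  [[-0.476,-0.199,-0.059],[0,0,0.862],1],
  [[-0.476,-0.199,-0.059],[0,0,0.862],1],
  [[-0.476,-0.199,-0.059],[0,0,0.862],1],
  [[-0.476,-0.199,-0.059],[0,0,0.862],1],
])

```text
clock: 1.35
position: [560.5, 189.6, 289.5]
ee_rot: [-0.001, 0.553, 0.833, -0.0]
wrist_force: [-0.2, -0.5, -0.9]
opening: 85.3
grasp_force: 0.0
```

```bash
python3 -c "
from h import *
s=snap('wrist','w1'); print(cur()[0],np.linalg.inv(s['camera_from_world']).round(2).tolist())"
```

```text
[559.57443806 190.45639389 289.74791524] [[0.92, -0.37, -0.11, 532.16], [0.39, 0.88, 0.27, 258.83], [-0.0, -0.29, 0.96, 432.25], [0.0, 0.0, 0.0, 1.0]]
```

View pics/w1.png

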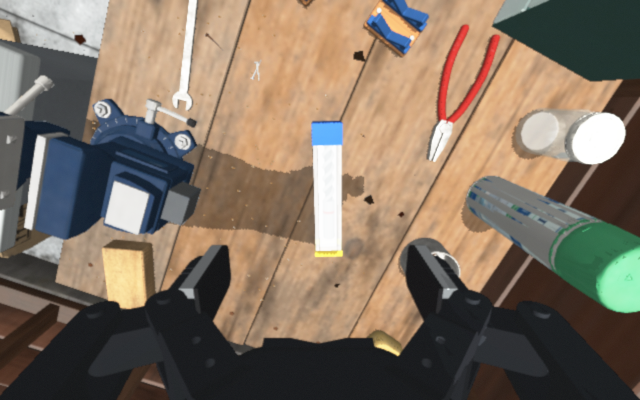

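The wrist view shows the tube running vertically. Its blue cap is at about (327,122) and the yellow mouth edge at about (329,256), with the fingers at the bottom of the image. Next: an accurate tube pose, from colour segmentation.

```bash
python3 - <<'E'
from h import *
s=load('w1'); im=s['image'].astype(int); h=cv2.cvtColor(s['image'],cv2.COLOR_RGB2HSV)
def box(m,x0,x1,y0,y1):
    k=np.zeros(m.shape,bool);k[y0:y1,x0:x1]=m[y0:y1,x0:x1];v,u=np.nonzero(k);return u.min(),u.max(),v.min(),v.max(),len(u)
b=box((h[...,0]>95)&(h[...,0]<125)&(h[...,1]>130),300,355,100,160)
y=box((h[...,0]>22)&(h[...,0]<35)&(h[...,1]>130),300,355,235,270)
print(b,y)
print(s['z_map'][118:150:4,327].round(), s['z_map'][244:262:2,329].round())
for u,v in [((b[0]+b[1]+1)/2,b[2]),((b[0]+b[1]+1)/2,b[3]+1),((y[0]+y[1]+1)/2,y[2]),((y[0]+y[1]+1)/2,y[3]+1),(b[0],140),(b[1]+1,140)]:
    print(u,v,w(s,u,v,38).round(1), w(s,u,min(v,399)).round(1))
E
```

```text
(np.int64(312), np.int64(341), np.int64(121), np.int64(144), 670) (np.int64(315), np.int64(341), np.int64(251), np.int64(256), 118)
[421. 397. 385. 386. 387. 390. 390. 393.] [436. 436. 435. 438. 437. 437. 440. 484. 484.]
327.0 121 [552.5 240.   38. ] [554.2 238.4   5. ]
327.0 145 [564.6 211.9  38. ] [564.6 211.9  38. ]
328.5 251 [627.7  71.6  38. ] [627.6  71.8  38.3]
328.5 257 [631.6  62.7  38. ] [641.   44.2   0.9]
312 140 [544.1 210.3  38. ] [544.  210.4  38.7]
342 140 [580.  225.5  38. ] [ 5.846e+02  2.222e+02 -2.000e-01]
```

```bash
python3 -c "
from h import *
go([592,150,120],down(24.2));go([592,150,4.5],down(24.2))"
```

```text
delta [-0.05, 0.0143, 0.1697] [-0.0012, -0.0006, -0.022]
delta [-0.0501, 0.0144, 0.2852] [-0.0012, -0.0006, -0.022]
```

Request:
step_arm([
  [[-0.05,0.0143,0.05],[-0.001,-0.001,-0.022],1],
  [[-0.05,0.0143,0.11],[-0.001,-0.001,-0.022],1],
  [[-0.05,0.0143,0.17],[-0.001,-0.001,-0.022],1],
  [[-0.05,0.0143,0.22],[-0.001,-0.001,-0.022],1],
  [[-0.05,0.0143,0.26],[-0.001,-0.001,-0.022],1],
  [[-0.05,0.0143,0.285],[-0.001,-0.001,-0.022],1],
  [[-0.05,0.0143,0.285],[-0.001,-0.001,-0.022],1],
  [[-0.05,0.0143,0.285],[-0.001,-0.001,-0.022],-1],
  [[-0.05,0.0143,0.285],[-0.001,-0.001,-0.022],-1],
  [[-0.05,0.0143,0.285],[-0.001,-0.001,-0.022],-1],
], grip_force=40)

```text
clock: 2.65
position: [593.2, 150.1, 6.6]
ee_rot: [0.001, 0.543, 0.84, 0.001]
wrist_force: [-2.8, 1.5, 8.0]
opening: 37.4
grasp_force: 41.4
```

Request:
step_arm([
  [[0,0,0],[0,0,0],-1],
  [[0,0,0],[0,0,0],-1],
  [[0,0,0],[0,0,0],-1],
  [[0,0,0],[0,0,0],-1],
])

```text
clock: 3.15
position: [593.2, 150.1, 6.6]
ee_rot: [0.001, 0.543, 0.84, 0.001]
wrist_force: [-1.1, 0.7, 7.4]
opening: 37.5
grasp_force: 41.3
```

```bash
python3 -c "
from h import *
s=snap('wrist','w2'); p,q=cur(); print(p, q.as_matrix().round(3))"
```

```text
[593.13249202 150.04597975   6.57005502] [[-0.411  0.912  0.003]
 [ 0.912  0.411  0.   ]
 [-0.001  0.003 -1.   ]]
```

View pics/w2.png

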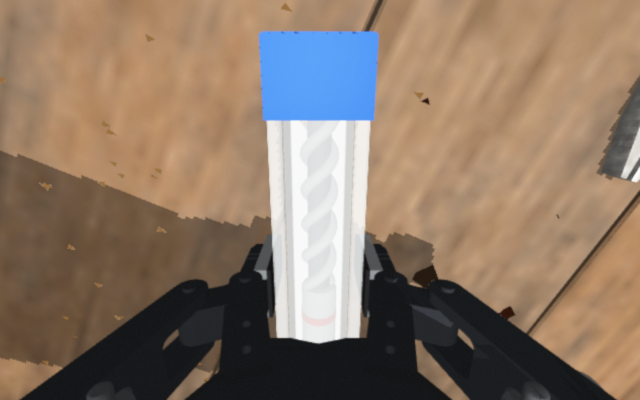

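The tube is gripped squarely, and the drill's red ring is visible at (320,322). A quick check of the grip position along the tube comes before tipping.

```bash
python3 -c "
from h import *
s=load('w2'); p,q=cur()
for u,v,z in [(320,31,38),(320,120,38),(320,322,24)]:
    print(q.inv().apply(w(s,u,v,z)-p).round(1), w(s,u,v).round(1))"
```

```text
[ 96.8   1.4 -31.5] [551.9 245.7   1.1]
[ 68.    1.5 -31.5] [566.5 212.7  38.4]
[-31.4   1.9 -17.4] [602.7 132.9  37.9]
```

Request:
step_arm([
  [[0,0,-0.035],[0,0,0],-1],
  [[0,0,-0.06],[0,0,0],-1],
  [[0,0,-0.06],[0,0.15,0],-1],
  [[0,0,-0.06],[0,0.3,0],-1],
  [[0,0,-0.06],[0,0.436,0],-1],
  [[0,0,-0.06],[0,0.436,0],-1],
  [[0,0,-0.06],[0,0.436,0],-1],
  [[0,0,-0.06],[0,0.436,0],-1],
  [[0,0,-0.06],[0,0.436,0],-1],
  [[0,0,-0.06],[0,0.436,0],-1],
])

```text
clock: 4.45
position: [592.4, 150.4, 65.7]
ee_rot: [-0.181, 0.53, 0.82, 0.118]
wrist_force: [-0.2, 0.4, -2.6]
opening: 37.4
grasp_force: 42.5
```

```bash
python3 -c "
from h import *
s=snap('wrist','w3'); p,q=cur(); print(p, q.as_matrix().round(3))
t=snap('scene','s3'); a=snap('top','t3')
def cr(x,u,v,du,dv,f): return cv2.resize(x['image'][v:v+dv,u:u+du,::-1],(int(du*f),int(dv*f)),interpolation=cv2.INTER_CUBIC)
cv2.imwrite('pics/m3.png',np.vstack([np.hstack([cr(t,300,150,120,90,3.3),cr(a,310,150,120,90,3.3)]),cr(s,120,100,396,140,2)]))"
```

```text
[592.43781291 150.31245549  65.59183684] [[-0.373  0.912 -0.172]
 [ 0.827  0.411  0.384]
 [ 0.421  0.001 -0.907]]
```

View pics/m3.png

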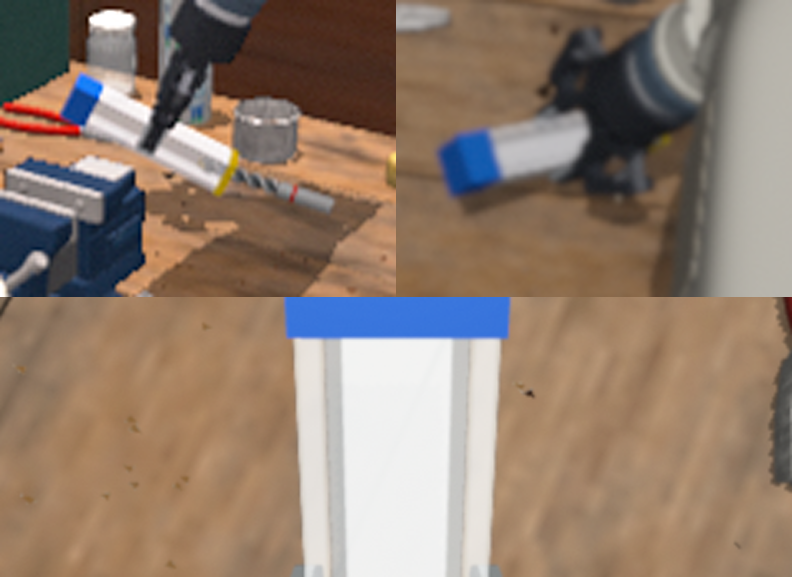

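The scene crop shows the drill well out of the tube. In crop pixels, the mouth is at about (232,172), the ring at (293,193) and the shank end at (332,203). I'll measure how far it stands out.

```bash
python3 -c "
from h import *
s=load('s3'); p,q=cur()
for n,a,b in [('mouthtop',232,152),('mouthmid',230,172),('exit',238,178),('ring',293,193),('end',331,203),('end-',325,201),('fl',265,187)]:
    u=300+(a)/3.3;v=150+b/3.3; x=w(s,u,v)
    # intersect ray with vertical plane through tool axis (tool y=0)
    T=np.linalg.inv(s['camera_from_world']);c=T[:3,3]; d=w(s,u,v,0)-c; n_=q.as_matrix()[:,1]
    pl=c+d*(n_@(p-c))/(n_@d)
    print(n,x.round(0),'plane',pl.round(0),'tool',q.inv().apply(pl-p).round(1))"
```

```text
mouthtop [632.  67.  59.] plane [630.  66.  61.] tool [-85.7   0.  -34.4]
mouthmid [611.  58.  47.] plane [630.  67.  37.] tool [-94.6  -0.  -12.6]
exit [629.  57.  33.] plane [634.  59.  31.] tool [-105.2   -0.   -10.5]
ring [647.   1.  23.] plane [658.   5.  17.] tool [-164.3   -0.   -23.2]
end [670. -33.  11.] plane [675. -32.   9.] tool [-204.8   -0.   -32.4]
end- [663. -29.  15.] plane [672. -26.  10.] tool [-198.2    0.   -31.4]
fl [637.  28.  27.] plane [646.  33.  22.] tool [-135.2    0.   -15. ]
```

```bash
python3 -c "
from h import *
go([594.4,145.8,7.3],down(24.25))"
```

```text
delta [-0.0288, -0.0001, 0.0507] [0.0011, -0.4348, 0.0004]
```

Request:
step_arm([
  [[-0.0036,0,0.0063],[0,-0.054,0],-1],
  [[-0.0072,0,0.0127],[0,-0.109,0],-1],
  [[-0.0108,0,0.019],[0,-0.163,0],-1],
  [[-0.0144,0,0.0253],[0,-0.217,0],-1],
  [[-0.018,0,0.0317],[0,-0.272,0],-1],
  [[-0.0216,0,0.038],[0,-0.326,0],-1],
  [[-0.0252,0,0.0444],[0,-0.38,0],-1],
  [[-0.0288,0,0.0507],[0,-0.435,0],-1],
  [[-0.0288,0,0.0507],[0,-0.435,0],-1],
  [[-0.0288,0,0.0507],[0,-0.435,0],-1],
])

```text
clock: 5.85
position: [594.6, 145.7, 7.3]
ee_rot: [-0.0, 0.543, 0.84, 0.001]
wrist_force: [-0.4, -0.4, -3.5]
opening: 37.4
grasp_force: 42.7
```

```bash
cat > m.py <<'E'
from h import *
import sys
f=sys.argv[1]; t=snap('scene',f); p,q=cur(); print(p,q.as_matrix().round(3)[2])
cv2.imwrite('pics/c'+f+'.png',cv2.resize(t['image'][150:240,300:420,::-1],None,fx=6,fy=6,interpolation=cv2.INTER_CUBIC))
E
python3 m.py s4
```

```text
[594.69935748 145.47942595   7.31107259] [ 0.001  0.001 -1.   ]
```

View pics/cs4.png

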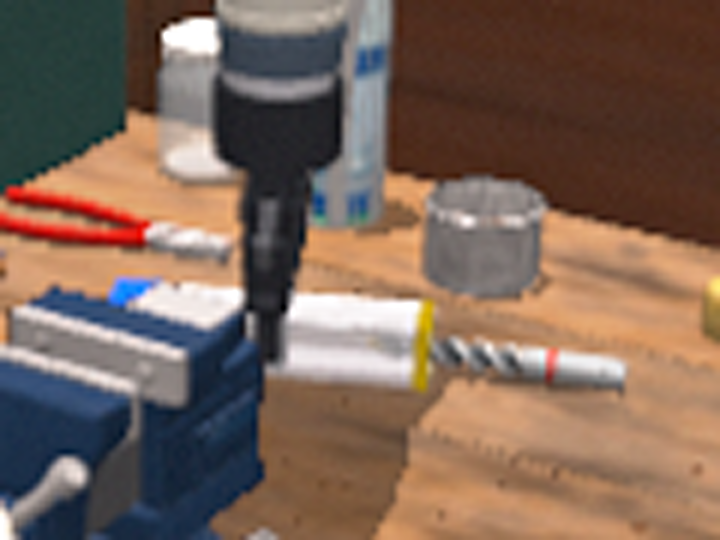

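The tube is flat with the drill still in it. In crop pixels the mouth is at about (425,345), the ring at (551,366) and the shank end at (624,373).

```bash
python3 -c "
from h import *
s=load('s4'); p,q=cur()
T=np.linalg.inv(s['camera_from_world']);c=T[:3,3];n_=q.as_matrix()[:,1]
for n,a,b in [('mouthtop',430,300),('mouthbot',424,388),('mouthmid',427,345),('ring',551,366),('endtop',622,358),('end',622,373),('endr',626,373)]:
    u=300+a/6;v=150+b/6; d=w(s,u,v,0)-c
    pl=c+d*(n_@(p-c))/(n_@d)
    print(n,'plane',pl.round(0),'tool',q.inv().apply(pl-p).round(1))"
```

```text
mouthtop plane [633.  61.  46.] tool [-92.4   0.  -38.5]
mouthbot plane [632.  62. -12.] tool [-91.5  -0.   19.1]
mouthmid plane [632.  62.  16.] tool [-92.   -0.   -9.3]
ring plane [662.  -5.   8.] tool [-164.9    0.    -1.2]
endtop plane [679. -42.  17.] tool [-205.4   -0.    -9.6]
end plane [679. -42.   7.] tool [-2.061e+02 -0.000e+00  1.000e-01]
endr plane [680. -45.   7.] tool [-208.4   -0.    -0. ]
```

Request:
step_arm([
  [[0,0,0],[0,0,0],0],
  [[0,0,0],[0,0,0],1],
  [[0,0,0],[0,0,0],1],
  [[0,0,0],[0,0,0],1],
  [[0,0,-0.04],[0,0,0],1],
  [[0,0,-0.1],[0,0,0],1],
  [[-0.04,0,-0.15],[0,0,0],1],
  [[-0.08,0,-0.2],[0,0,0],1],
  [[-0.1,0,-0.2],[0,0,0],1],
  [[-0.1,0,-0.2],[0,0,0],1],
])

```text
clock: 7.15
position: [635.8, 52.9, 206.6]
ee_rot: [0.0, 0.544, 0.839, 0.0]
wrist_force: [-0.5, 0.1, -1.2]
opening: 85.1
grasp_force: 0.0
```

```bash
python3 -c "
from h import *
s=snap('wrist','w5'); print(cur()[0])
cv2.imwrite('pics/cw5.png',cv2.resize(s['image'][30:330,220:440,::-1],None,fx=2,fy=2,interpolation=cv2.INTER_CUBIC)[:,:])"
```

```text
[635.09216155  53.90227972 205.95875786]
```

View pics/cw5.png

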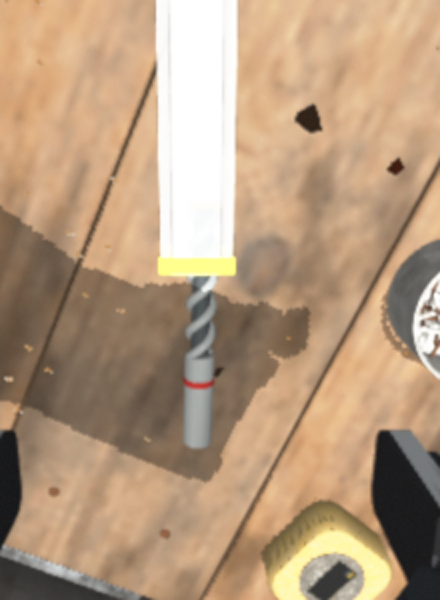

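The drill's shank end is at crop (197,447), the ring at (199,384) and the mouth edge at (197,276). The flutes are bare outside the mouth.

```bash
python3 -c "
from h import *
s=load('w5'); p,q=cur()
P={}
for n,a,b,z in [('mouthtop',197,276,38),('capside',199,20,38),('ring',199,384,20),('ringlow',199,389,20),('end',197,448,17),('endaxis',197,448,9),('tapeL',265,555,30),('mouthL',158,270,38),('mouthR',236,270,38)]:
    x=w(s,220+a/2,30+b/2,z); P[n]=x; print(n,x.round(1),w(s,220+a/2,30+b/2).round(1),q.inv().apply(x-p).round(1))
d=P['end']-P['ring'];print(np.degrees(np.arctan2(d[1],d[0])),np.linalg.norm(d[:2]),np.linalg.norm((P['end']-P['mouthtop'])[:2]))
d=P['mouthtop']-P['capside'];print(np.degrees(np.arctan2(d[1],d[0])))"
```

```text
mouthtop [634.7  59.5  38. ] [636.3  56.   20.4] [  5.1   2.  168. ]
capside [585.4 171.4  38. ] [585.5 171.4  38.3] [127.4   2.9 168.1]
ring [664.1  -2.8  20. ] [663.7  -2.1  22. ] [-63.8   3.3 185.9]
ringlow [665.4  -5.7  20. ] [665.   -4.9  22.1] [-67.    3.3 185.9]
end [680.9 -43.2  17. ] [680.9 -43.3  16.7] [-107.5    2.1  188.8]
endaxis [682.7 -47.1   9. ] [680.9 -43.3  16.7] [-111.9    2.2  196.8]
tapeL [747.6 -87.6  30. ] [ 757.2 -101.7    8.4] [-175.4   44.8  175.8]
mouthL [614.7  54.1  38. ] [614.6  54.3  39.1] [  8.3 -18.5 168. ]
mouthR [652.1  70.8  38. ] [657.5  64.9   1.4] [  8.3  22.5 168. ]
-67.34419280794565 43.70972839474926 112.59370681930449
-66.25138091568225
```

```bash
python3 -c "
from h import *
go([669.9,-17.6,80],down(23.2));go([669.9,-17.6,5],down(23.2))"
```

```text
delta [-0.0796, 0.0025, 0.1259] [-0.0005, -0.001, 0.0169]
delta [-0.0797, 0.0026, 0.2009] [-0.0005, -0.001, 0.0169]
```

Request:
step_arm([
  [[-0.04,0.001,0.03],[0,0,0.017],0],
  [[-0.08,0.0025,0.08],[0,0,0.017],0],
  [[-0.08,0.0025,0.126],[0,0,0.017],0],
  [[-0.08,0.0025,0.16],[0,0,0.017],0],
  [[-0.08,0.0025,0.185],[0,0,0.017],0],
  [[-0.08,0.0025,0.201],[0,0,0.017],0],
  [[-0.08,0.0025,0.201],[0,0,0.017],0],
], grip_force=70)

```text
clock: 8.07
position: [669.6, -16.7, 4.7]
ee_rot: [-0.001, 0.55, 0.835, -0.0]
wrist_force: [-0.0, -0.1, 0.0]
opening: 42.3
grasp_force: 0.0
```

Request:
step_arm([
  [[0,0,0],[0,0,0],-1],
  [[0,0,0],[0,0,0],-1],
  [[0,0,0],[0,0,0],-1],
  [[0,0,0],[0,0,0],-1],
  [[0,0,0],[0,0,0],-1],
  [[0,0,0],[0,0,0],-1],
])

```text
clock: 8.82
position: [671.4, -17.5, 7.5]
ee_rot: [0.001, 0.55, 0.835, 0.001]
wrist_force: [-1.3, 0.6, 5.7]
opening: 14.7
grasp_force: 68.6
```

```bash
python3 m.py s6
```

```text
[671.36560343 -17.51166561   7.45451431] [-0.001  0.003 -1.   ]
```

Request:
step_arm([
  [[-0.008,0,0],[0,0,0],-1],
  [[-0.02,0,0],[0,0,0],-1],
  [[-0.032,0,0],[0,0,0],-1],
  [[-0.044,0,0],[0,0,0],-1],
  [[-0.056,0,0],[0,0,0],-1],
  [[-0.056,0,-0.01],[0,0,0],-1],
  [[-0.056,0,-0.03],[0,0,0],-1],
  [[-0.056,0,-0.06],[0,0,0],-1],
  [[-0.056,0,-0.1],[0,0,0],-1],
  [[-0.056,0,-0.1],[0,0,0],-1],
])

```text
clock: 10.12
position: [694.1, -69.2, 109.9]
ee_rot: [0.003, 0.55, 0.835, 0.001]
wrist_force: [-0.1, 0.6, -2.2]
opening: 15.0
grasp_force: 68.5
```

```bash
python3 -c "
from h import *
s=snap('wrist','w7'); t=snap('scene','s7'); print(r.sense()['opening'],cur()[0])
a=s['image'][:,120:520,::-1]; b=cv2.resize(t['image'][140:240,320:420,::-1],(400,400),interpolation=cv2.INTER_CUBIC)
cv2.imwrite('pics/c7.png',np.hstack([a,b]))"
```

```text
15.164300669735212 [692.5032005  -68.89447612 106.08014486]
```

View pics/c7.png

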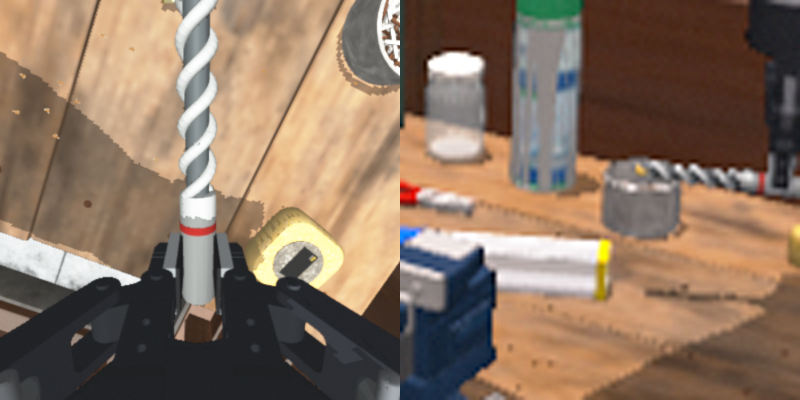

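The drill is held at the shank with its fluted tip pointing back and slightly up. The ring is at (199,231) in the left panel and the tube lies flat on the bench. Next I'll fit the drill's axis in the tool frame and locate the rest precisely from the first wrist and top views.

```bash
python3 - <<'E'
from h import *
s=load('w7'); p,q=cur()
pts=[]
for v in range(2,228,3):
    for u in range(290,345):
        x=q.inv().apply(w(s,u,v)-p)
        if s['z_map'][v,u]>0 and abs(x[1])<16 and x[2]<10: pts.append([*x,u,v])
P=np.array(pts); print(len(P))
for lo in range(15,150,15):
    k=P[(P[:,0]>=lo)&(P[:,0]<lo+15)]
    if len(k): print(lo,len(k),'y',k[:,1].min().round(1),k[:,1].max().round(1),'ztop',np.percentile(k[:,2],3).round(1))
for n,u,v in [('ring',319,231),('end',317,301),('top',316,2),('sh',318,260)]:
    print(n,q.inv().apply(w(s,u,v)-p).round(1))
# rest: blue pixels in top view
a=load('top1'); h=cv2.cvtColor(a['image'],cv2.COLOR_RGB2HSV)
m=((h[...,0]>100)&(h[...,0]<122)&(h[...,1]>120)).astype(np.uint8); m[:220]=0;m[260:]=0;m[:,:235]=0;m[:,285:]=0
n,l,st,c=cv2.connectedComponentsWithStats(m)
for i in range(1,n):
    if st[i,4]>20:
        v,u=np.nonzero(l==i); X=np.array([w(a,x,y,38)[:2] for x,y in zip(u,v)]); e=np.linalg.svd(X-X.mean(0))[2][0]
        print(st[i],X.mean(0),np.degrees(np.arctan2(e[1],e[0])), np.ptp((X-X.mean(0))@e))
E
```

```text
2586
15 337 y -7.2 10.5 ztop -16.8
30 340 y -6.8 10.2 ztop -17.1
45 353 y -7.0 10.1 ztop -17.9
60 407 y -7.2 10.1 ztop -18.4
75 445 y -7.3 9.7 ztop -19.2
90 532 y -7.4 9.9 ztop -19.7
105 169 y -7.0 9.0 ztop -19.9
ring [ 14.9   2.6 -15.9]
end [-24.9   1.7 -14.7]
top [109.4   1.3 -16.7]
sh [ -0.7   2.2 -15.4]
[243 223  18  25 119] [454.39730777 415.3434068 ] 155.90828684398693 72.1145276110845
[256 231  17  25 112] [437.52253519 378.36333839] 156.20466053980056 74.63885880368585
```

```bash
python3 -c "
from h import *
print(r.sense()['joint_positions'].round(2)); go([501,323,220],down(-24))"
```

```text
[-0.22  0.56  0.18  1.19  0.    0.94]
delta [0.4357, -0.021, -0.114] [0.0008, -0.0003, 0.8249]
```

Request:
step_arm([
  [[0.02,0,-0.05],[0,0,0],-1],
  [[0.06,-0.003,-0.1],[0,0,0.1],-1],
  [[0.11,-0.005,-0.114],[0,0,0.2],-1],
  [[0.165,-0.008,-0.114],[0,0,0.3],-1],
  [[0.22,-0.01,-0.114],[0,0,0.42],-1],
  [[0.275,-0.013,-0.114],[0,0,0.54],-1],
  [[0.33,-0.016,-0.114],[0,0,0.66],-1],
  [[0.385,-0.019,-0.114],[0,0,0.76],-1],
  [[0.436,-0.021,-0.114],[0,0,0.825],-1],
  [[0.436,-0.021,-0.114],[0,0,0.825],-1],
])

```text
clock: 11.48
position: [498.7, 325.8, 218.5]
ee_rot: [-0.0, 0.838, 0.546, -0.001]
wrist_force: [0.3, -0.2, -1.2]
opening: 15.1
grasp_force: 68.8
```

Request:
step_arm([
  [[0,0,0],[0,0,0],-1],
  [[0,0,0],[0,0,0],-1],
])

```text
clock: 11.72
position: [501.6, 322.1, 219.5]
ee_rot: [0.0, 0.839, 0.544, -0.0]
wrist_force: [-0.5, -0.8, -2.9]
opening: 14.9
grasp_force: 68.8
```

```bash
python3 - <<'E'
from h import *
s=snap('wrist','w8'); p,q=cur(); print(p,r.sense()['joint_positions'].round(2))
K=s['intrinsics'];T=np.linalg.inv(s['camera_from_world'])
u,v=np.meshgrid(np.arange(640),np.arange(400));zz=s['z_map'].astype(float)
C=np.stack([(u-K[0,2])/K[0,0]*zz,-(v-K[1,2])/K[1,1]*zz,-zz],-1)@T[:3,:3].T+T[:3,3]
h=cv2.cvtColor(s['image'],cv2.COLOR_RGB2HSV)
blue=(h[...,0]>100)&(h[...,0]<122)&(h[...,1]>120)&(zz>0)&(np.hypot(C[...,0]-446,C[...,1]-397)<70)
n,l,st,c=cv2.connectedComponentsWithStats(blue.astype(np.uint8))
for i in range(1,n):
    if st[i,4]<40: continue
    k=l==i; X=C[k]; print(st[i],X.min(0).round(),X.max(0).round())
    Y=X[X[:,2]>15]; e=np.linalg.svd(Y[:,:2]-Y[:,:2].mean(0))[2][0]; 
    g=(Y[:,:2]-[446,397])@np.array([.407,.914]); t=(Y[:,:2]-[446,397])@np.array([.914,-.407])
    print('ang',np.degrees(np.arctan2(e[1],e[0])).round(1),'along groove',np.percentile(g,[2,50,98]).round(1),'across',t.min().round(1),t.max().round(1))
    for a in range(-40,45,5):
        kk=(t>=a)&(t<a+5)
        if kk.sum()>5: print(a+2.5,np.percentile(Y[kk,2],95).round(1),end=' | ')
    print()
cv2.imwrite('pics/cw8.png',s['image'][:,:,::-1])
E
```

```text
[501.68159265 322.10242242 219.70655073] [ 0.43  0.34  0.11  1.34 -0.    2.42]
[206 101  75  13 915] [425. 397.  19.] [494. 435.  53.]
ang -23.7 along groove [17.1 23.  28.7] across -31.5 40.2
-32.5 49.4 | -27.5 52.1 | -22.5 49.0 | -17.5 44.5 | -12.5 39.0 | -7.5 34.3 | -2.5 29.3 | 2.5 29.0 | 7.5 33.7 | 12.5 38.9 | 17.5 44.3 | 22.5 49.3 | 27.5 52.3 | 32.5 49.8 | 37.5 24.9 | 
[210 138  72  16 944] [407. 361.  21.] [478. 402.  53.]
ang -23.9 along groove [-22.6 -15.6 -10.4] across -37.5 40.4
-37.5 25.2 | -32.5 48.5 | -27.5 51.6 | -22.5 49.4 | -17.5 44.4 | -12.5 39.0 | -7.5 34.3 | -2.5 29.4 | 2.5 28.1 | 7.5 33.3 | 12.5 37.9 | 17.5 43.6 | 22.5 48.5 | 27.5 52.1 | 32.5 49.5 | 37.5 25.3 | 42.5 23.3 |
```

```bash
python3 -c "
from h import *
Rt=down(-24)*R.from_rotvec([0,-.037,0])
go([427,356.2,219],Rt);go([427,356.2,45],Rt);go([427,356.2,32],Rt)"
```

```text
delta [0.0006, -0.0821, 0.0007] [0.0002, -0.0371, -0.0016]
delta [0.0006, -0.0821, 0.1747] [0.0002, -0.0371, -0.0016]
delta [0.0006, -0.0821, 0.1877] [0.0002, -0.0371, -0.0016]
```

Request:
step_arm([
  [[0,-0.045,0],[0,-0.02,0],-1],
  [[0,-0.082,0],[0,-0.037,-0.001],-1],
  [[0,-0.082,0.01],[0,-0.037,-0.001],-1],
  [[0,-0.082,0.06],[0,-0.037,-0.001],-1],
  [[0,-0.082,0.11],[0,-0.037,-0.001],-1],
  [[0,-0.082,0.15],[0,-0.037,-0.001],-1],
  [[0,-0.082,0.173],[0,-0.037,-0.001],-1],
  [[0,-0.082,0.18],[0,-0.037,-0.001],-1],
  [[0,-0.082,0.186],[0,-0.037,-0.001],-1],
  [[0,-0.082,0.188],[0,-0.037,-0.001],-1],
])

```text
clock: 13.02
position: [428.0, 356.5, 33.2]
ee_rot: [0.011, 0.839, 0.545, -0.014]
wrist_force: [3.0, -4.6, 7.0]
opening: 15.3
grasp_force: 69.8
```

Request:
step_arm([
  [[0,0,0],[0,0,0],-1],
  [[0,0,0],[0,0,0],-1],
])

```text
clock: 13.28
position: [428.1, 356.6, 33.5]
ee_rot: [0.011, 0.839, 0.545, -0.013]
wrist_force: [5.1, -4.1, 1.6]
opening: 15.2
grasp_force: 69.4
```

Request:
step_arm([
  [[0,0.001,0.001],[0,0,0],-1],
  [[0,0.0015,0.003],[0,0,0],-1],
  [[0,0.0015,0.003],[0,0,0],-1],
])

```text
clock: 13.65
position: [428.6, 356.5, 31.4]
ee_rot: [0.01, 0.838, 0.545, -0.013]
wrist_force: [-2.1, -3.5, 17.3]
opening: 15.2
grasp_force: 71.6
```

```bash
python3 - <<'E'
from h import *
s=snap('wrist','w9'); p,q=cur(); print(p,r.sense()['wrist_force'])
for v in range(20,235,25):
    x=[q.inv().apply(w(s,u,v)-p) for u in range(290,345) if s['z_map'][v,u]>0]
    x=np.array([a for a in x if a[2]<5]); 
    if len(x): print(v,x.mean(0).round(1),x[:,2].min().round(1),'world top z',(q.apply(x)+p)[:,2].max().round(1))
E
```

```text
[428.63594193 356.50823722  31.45469419] [-2.59360021 -3.10131426 16.68500951]
20 [103.   -0.2 -20.2] -23.1 world top z 51.1
45 [ 95.4  -0.1 -16.7] -19.0 world top z 47.3
70 [ 86.3  -0.2 -18.5] -21.9 world top z 50.5
95 [ 77.3   0.  -15.1] -17.9 world top z 46.8
120 [ 67.2  -0.1 -11.2] -18.6 world top z 47.8
145 [ 57.1   0.5 -14.7] -17.4 world top z 46.9
170 [ 45.6   0.1 -11.8] -14.4 world top z 44.3
195 [33.1 -0.1 -9. ] -15.7 world top z 46.0
220 [ 21.9   0.1 -12.3] -15.6 world top z 46.2
```

The drill is seated in the vees, with its top at about 46 mm and 17 N on the wrist. Now I'll release and retreat straight up.

Request:
step_arm([
  [[0,0,-0.001],[0,0,0],-0.5],
  [[0,0,-0.001],[0,0,0],0],
  [[0,0,-0.001],[0,0,0],0.3],
  [[0,0,-0.001],[0,0,0],0.3],
  [[0,0,-0.02],[0,0,0],0.3],
  [[0,0,-0.06],[0,0,0],0.3],
  [[0,0,-0.12],[0,0,0],0.3],
  [[0,0,-0.18],[0,0,0],0.3],
  [[0,0,-0.18],[0,0,0],0.3],
  [[0,0,-0.18],[0,0,0],0.3],
])

```text
clock: 14.95
position: [430.1, 361.8, 208.5]
ee_rot: [0.01, 0.838, 0.545, -0.015]
wrist_force: [0.1, 0.0, -0.1]
opening: 55.3
grasp_force: 0.0
```

```bash
python3 - <<'E'
from h import *
s=snap('wrist','w10'); t=snap('scene','s10'); print(cur()[0])
a=s['image'][:,120:520,::-1]; b=cv2.resize(t['image'][140:240,250:350,::-1],(400,400),interpolation=cv2.INTER_CUBIC)
cv2.imwrite('pics/c10.png',np.hstack([a,b]))
E
```

```text
[429.75846328 361.58150191 207.51535821]
```

View pics/c10.png

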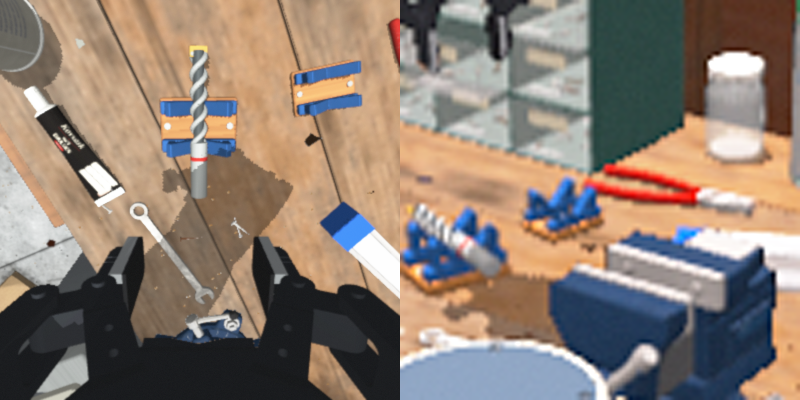

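The drill lies in both vees, from its tip at (199,46) to its shank end at (198,198), and the tube is flat. I'll check how well it is centred.

```bash
python3 - <<'E'
from h import *
s=load('w10'); c=np.array([446+3.2*.407,397+3.2*.914]); A=np.array([[.407,.914],[.914,-.407]])
P=[w(s,319,46,40)[:2],w(s,318,198,42)[:2]]
for x in P+[(P[0]+P[1])/2]: print((A@(x-c)).round(1))
for v in range(50,196,12):
    z=max((w(s,u,v)[2] for u in range(308,330))); print(round(z,1),end=' ')
E
```

```text
[75.5  1. ]
[-74.    0.4]
[0.8 0.7]
42.1 45.2 43.1 45.2 45.0 43.1 348.5 44.9 46.1 46.4 45.9 46.0 46.1
```

Centred within about 1 mm and level, so I'm handing it in.

```bash
python3 -c "
from h import *
print(r.sign_off())"
```

```text
the job is handed in; nothing more can be done
None
```

The job is handed in: the drill lies in both vees of the blue rest, about 1 mm off centre; the empty tube is flat on the bench, no bystander looked moved in the last pictures, and it took about 15 s of the 61 s; the judge's verdict was not shown.

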